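# Set a plate rack's sliding guide to a stack of plates and clamp it

## Task

Set the plate rack to this stack: slide the guide in, without forcing it, until the plates are just nipped square against the two rear posts, then back it off about 5 mm so that the plates lift out freely. Then press the red clamp lever fully down so that the guide stays there, and leave everything else on the table as it stands.

Things in the scene. Friction and masses are not known exactly. Their poses are not given: they have to be found in the camera images.
- plate_rack: Plate rack fixed on the table: aluminium spine 425 x 44 mm, 18 mm high, with a round slippery steel platform (176 mm across, top 20 mm above the table) on which the stack stands. Origin: on the table under the platform's centre; x along the spine away from the robot, towards the rear posts; y to the left; z up. Place and angle vary.
- rear_posts: Crossbar with two white upright posts (12 mm thick, 158 mm tall) at the rack's far end, bolted at a varying place on the spine; it does not move. Axes like the rack's. Origin: where, at table height, the centre of a 237 mm plate lies once it touches both posts; the posts stand 108 mm further along x, at y = +-62 mm.
- guide (a joint): Travel of the sliding guide along the track, m: 0 = fully open, grows as it moves along the rack's +x onto the plates, stop at 0.085. Drag about 2 N, stays where left; pushing the loose stack adds about 3 N, at the tight spot it rises by about 10 N a mm. The guide is a black carriage (72 x 56 mm, top 40 mm above the table) with an upright steel strip 36 mm wide at its front, white wear face to the plates.
- guide_face (a point): Point on the guide's white wear face, 60 mm above the table, on the track's centre line, where the rims meet it; axes like the rack's. At guide travel 0 it lies 185 mm before the rack's origin.
- guide_grip (a point): Point in the guide's upright grey ribbed grip, 70 mm above the table, 55 mm behind the face; axes like the rack's. The grip is 16 mm thick across the track (y), 26 mm long along it, and reaches from 40 to 86 mm above the table. Take it from the robot's side, tool tilted 30 to 45 degrees from vertical: the strip's flare hangs over it.
- flare_edge (a point): Edge of the guide's flared top: the steel strip bends back over the grip, from the face at 130 mm above the table to this edge 168 mm above the table and 52 mm behind the face; 36 mm wide (y). It blocks a hand straight from above.
- clamp (a joint): Angle of the red clamp lever on the guide's right side (-y), rad: 0 = raised and free, pointing outwards and up by 38 degrees; grows as it is pressed down; 0.70 = fully down, past the cam's dead centre, where it holds the guide. Stays where left. Its axis runs along the track, 36 mm right of the centre line, 19 mm behind the face, 30 mm above the table.
- clamp_pad (a point): Middle of the top of the lever's end pad (24 mm along the track, 22 mm across), to be pressed with shut fingers; 58 mm from the lever's axis. At first about 70 mm, when down about 33 mm above the table, and 82 to 94 mm right of the track's centre line. Takes up to about 12 N, then snaps over. Nothing stands over it.
- plate_a: White porcelain plate, 237 mm across the rim (radius 118.5 mm), 25 mm tall, 0.43 kg, lowest of a loose stack of four on the rack's platform. Origin: centre of its underside; z up. The plates nest: each one's origin lies 8 mm above that of the one below.
- plate_b: White porcelain plate, 237 mm across the rim (radius 118.5 mm), 25 mm tall, 0.43 kg, second of the stack from below. Origin: centre of its underside; z up. The plates nest: each one's origin lies 8 mm above that of the one below.
- plate_c: White porcelain plate, 237 mm across the rim (radius 118.5 mm), 25 mm tall, 0.43 kg, third of the stack from below. Origin: centre of its underside; z up. The plates nest: each one's origin lies 8 mm above that of the one below.
- plate_d: White porcelain plate, 237 mm across the rim (radius 118.5 mm), 25 mm tall, 0.43 kg, top of the stack; its rim is about 69 mm above the table. Origin: centre of its underside; z up. The plates nest: each one's origin lies 8 mm above that of the one below.
- espresso_cup: Bystander: empty white espresso cup with a yellow handle, 79 x 60 x 74 mm, loose, left of the rack. Origin: centre of its underside.
- lime: Bystander: green lime, 55 mm long, loose, near the table's front corner. Origin: centre of its underside.

How it is judged (in metres and radians):
On the way, in this order (a step that is already met when the one before it is completed fails the run):
1. the guide, with its clamp still raised, nips the stack lightly against the rear posts ((contact force between guide and plate_a above 1.5 N or contact force between guide and plate_b above 1.5 N or contact force between guide and plate_c above 1.5 N or contact force between guide and plate_d above 1.5 N) and (contact force between rear_posts and plate_a above 1 N or contact force between rear_posts and plate_b above 1 N or contact force between rear_posts and plate_c above 1 N or contact force between rear_posts and plate_d above 1 N) and horizontal distance between each of plate_a, plate_b, plate_c, plate_d and rear_posts below 0.006 m and value of joint clamp below 0.2 rad), for 0.1 s.
2. the guide is backed off, clamp still raised: 2.5 to 8 mm between its face and the plates' rims (x of plate_a in the frame of guide_face between 0.121 and 0.1265 m and x of plate_b in the frame of guide_face between 0.121 and 0.1265 m and x of plate_c in the frame of guide_face between 0.121 and 0.1265 m and x of plate_d in the frame of guide_face between 0.121 and 0.1265 m and value of joint clamp below 0.2 rad), for 0.2 s.
At the end, for the whole second after the job is handed in: The clamp lever is fully down (over 0.64 of 0.70 rad); the guide's face stands 2.5 to 8 mm clear of every plate's rim; the four plates stand level in their stack against the rear posts (centres within 7 mm of the posts' origin); all at rest (value of joint clamp above 0.64 rad and x of plate_a in the frame of guide_face between 0.121 and 0.1265 m and x of plate_b in the frame of guide_face between 0.121 and 0.1265 m and x of plate_c in the frame of guide_face between 0.121 and 0.1265 m and x of plate_d in the frame of guide_face between 0.121 and 0.1265 m and angle between each of plate_a, plate_b, plate_c, plate_d's own z axis and vertical below 0.06 rad and horizontal distance between each of plate_a, plate_b, plate_c, plate_d and rear_posts below 0.007 m and velocity of joint guide below 0.002 m/s and linear speed of each of plate_a, plate_b, plate_c, plate_d below 0.01 m/s); the robot touches nothing.
It fails at once if the plates are squeezed hard by the guide (over 30 N) (contact force between guide and plate_a above 30 N or contact force between guide and plate_b above 30 N or contact force between guide and plate_c above 30 N or contact force between guide and plate_d above 30 N).
It fails at once if a bystander (cup, lime) is knocked away (moved over 20 mm) (distance of any of espresso_cup, lime from where it was at the start of the episode above 0.02 m).
It fails at once if a plate is tipped over 0.2 rad (angle between any of plate_a, plate_b, plate_c, plate_d's own z axis and vertical above 0.2 rad).
It also fails if it takes over 56 s, if anything falls off the work surface, if the arm or the gripper's body presses on something with over 40 N, if the wrist force passes 120 N, or if a joint passes its speed limit or range.

## Robot

A 6-joint arm with a two-finger parallel gripper is mounted at the origin on a cart in front of the work surface, level with it; the furniture and walls round the work are solid. World frame = base frame: x ahead of the robot, y to its left, z up, the work surface at z = 0. Lengths are in mm, angles in rad, forces in N, time in s.
With the tool pointing down it reaches from about 400 to 925 mm from the base axis. Payload 12.5 kg.
Tool frame: the origin (TCP) lies at the very end of the fingers, on their centre line; the grasp point (between the pads) lies 19 mm behind it; x points along the fingers, y is the direction in which the jaws open and shut, and the axes are right-handed (so a half turn about x gives the same grasp; the last joint's range is limited). The gripper opens to 95 mm and grips with 3 to 60 N. Pads are 20 mm wide; open, the fingers measure 119 mm over their backs; the gripper's body (75 mm by 180 mm) begins 59 mm behind the grasp point.
Start: joints at [-1.369, 0.491, 1.559, -0, 1.092, -0.106], TCP at [189.375, -595.637, 214.661] pointing down, gripper open.
Joint ranges: [-3.1, 3.1], [-0.84, 2.19], [0.05, 2.79], [-1.13, 4.28], [0.06, 2.93], [-2.69, 2.69]. Speed limits (rad/s): [2.22, 2.22, 2.79, 3.14, 3.14, 3.14].

## Interface

Orientations are given as [roll, pitch, yaw] about the fixed x, y, z axes, in that order (R = Rz(yaw) Ry(pitch) Rx(roll)).
In Python, from cell import env, optics, job gives the robot as it stands.
- The arm moves only by the shell command python3 -m handwheel 'ROWS' [OPENING]. ROWS is JSON, a list of rows, each an object with "travel": the shift along the world's x, y, z in mm, a list of three; "roll": the turn about the world's z in degrees. In form: [{"travel": [dx, dy, dz], "roll": roll}, ...]. A call has 1 to 8 rows; each row is the pose to reach, as a shift and turn from the pose commanded when the call began; what a row does not reach only later rows make up. A row lasts 1/10 s, in which the tool goes at most 50 mm and 8.59 degrees, less where a joint would pass 70% of its speed; a pose out of reach is approached as far as the arm can. A call with a gripper value outside its range is refused whole. OPENING is the closure, from -1 (fully open) to 1 (shut), set as the call begins (- or left out, the last holds). The fingers move at their own pace and stop on an object; the grip force is fixed at half the most. Time passes only in rows, so rows that repeat a pose let the fingers close. It gives the time, the measured TCP pose, the force and the opening at its end, in the units of the state.
- env.state(): the state, without advancing time (a new reading comes with each control period).
- optics.read_camera(name): name is "side" or "top"; returns the picture (480x640x3 uint8, red, green, blue); there is no depth.
- optics.camera_params(name): a dict with "fx", "fy", "cx", "cy" (pixels), "k1" (the pictures are not rectified: a ray, as slopes to the right and down, at radius r is drawn at 1 + k1 r^2 times it, then the intrinsics apply), "world_from_camera" (4x4, takes a point from camera to world coordinates). Camera axes: x right, y up, looking along -z (the intrinsics and any distortion apply to the point x, -y, -z); pixel columns grow to the right and rows downward; lengths in mm; the calibration is good to about 2 mm. A picture is of the moment at which its call begins. camera_params takes no time and is no camera call.
- job.job_done(): hands the job in, once; it reports no verdict.
The state is a dict: "t": time; "joints": joint angles; "qvel": joint speeds; "tau": joint torques, N m; "eef_pos": TCP position; "tcp_rot": TCP orientation; "ft_force": force on the tool from outside, world axes, zero at the start; "moment": the same for the moment, N m; "opening": opening from 0.0 (shut) to 1.0 (fully open).
Only numpy, scipy, OpenCV 4.12 (cv2) and the standard library are available. Lean on these libraries where they do the work, as an engineer would, in place of code of your own. Each camera call takes 0.05 s, during which the arm holds its last target.

## Working session

There is one attempt and no reset: what is moved stays moved. The work goes in short steps, Python scripts to look and compute and a shell command to move; the robot and the scene stay as the last step left them, time stands still between calls to the robot, and variables do not carry over. Pictures are saved under pics/ and viewed, and the job is handed in when it is done.

```bash
ls; mkdir -p pics; python3 - <<'E'
from cell import env, optics, job
import cv2
print(env.state())
for n in("side","top"):
    cv2.imwrite(f"pics/{n}0.png",optics.read_camera(n)[:,:,::-1]); print(n,optics.camera_params(n))
E
```

```text
pics
{'t': 0.0, 'joints': array([-1.36858540e+00,  4.91541084e-01,  1.55945069e+00,  8.06666601e-06,
        1.09172082e+00, -1.05577118e-01]), 'qvel': array([-0.00085806,  0.00023739,  0.00050747,  0.00036688,  0.00064395,
       -0.00060573]), 'tau': array([ 2.14927146e-03, -6.12636709e+01, -2.58180535e+01,  6.93016173e-02,
        4.82661696e-02, -1.15674779e-04]), 'eef_pos': array([ 189.33118277, -595.37027512,  214.07280738]), 'tcp_rot': array([-1.68276155,  1.56967637,  1.76661542]), 'ft_force': array([0.28847859, 0.09841134, 1.2997746 ]), 'moment': array([-0.04722754,  0.00275436, -0.02255872]), 'opening': 0.9994425858818785}
side {'fx': 509.2043347477904, 'fy': 509.2043347477904, 'cx': 316.476458903316, 'cy': 239.16356677646442, 'k1': -0.08321927117011099, 'world_from_camera': array([[-8.63696594e-01,  1.64324795e-01, -4.76471989e-01,
         7.23407874e+01],
       [-5.03884096e-01, -3.02826945e-01,  8.08947872e-01,
         1.09206617e+03],
       [-1.13583639e-02,  9.38772178e-01,  3.44351252e-01,
         4.38300520e+02],
       [ 0.00000000e+00,  0.00000000e+00,  0.00000000e+00,
         1.00000000e+00]])}
top {'fx': 557.9062621325029, 'fy': 557.9062621325029, 'cx': 322.54245816986503, 'cy': 245.73720856724066, 'k1': -0.0829384837340994, 'world_from_camera': array([[-2.08946110e-02,  9.98338684e-01, -5.36962576e-02,
         4.43351405e+02],
       [-9.99711140e-01, -2.15009828e-02, -1.07398080e-02,
         3.72573388e+02],
       [-1.18764881e-02,  5.34563428e-02,  9.98499559e-01,
         1.00465252e+03],
       [ 0.00000000e+00,  0.00000000e+00,  0.00000000e+00,
         1.00000000e+00]])}
```

View pics/side0.png

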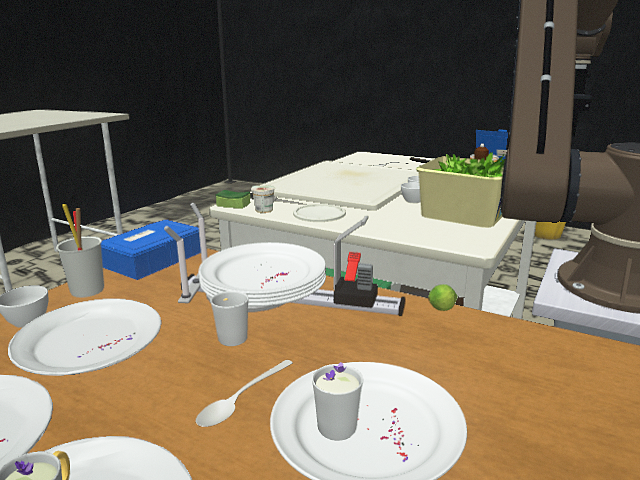

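View pics/top0.png

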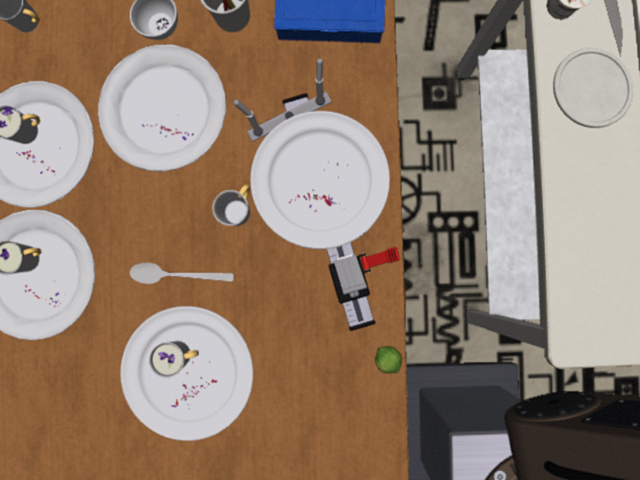

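```bash
cat > h.py <<'E'
import numpy as np, cv2
from cell import env, optics, job
def proj(n,P):
    c=optics.camera_params(n);T=np.linalg.inv(c["world_from_camera"]);P=np.atleast_2d(np.asarray(P,float))
    q=P@T[:3,:3].T+T[:3,3];u=q[:,0]/-q[:,2];v=-q[:,1]/-q[:,2];f=1+c["k1"]*(u*u+v*v)
    return np.c_[c["fx"]*u*f+c["cx"],c["fy"]*v*f+c["cy"]]
def unproj(n,px,z):
    c=optics.camera_params(n);d=((px[0]-c["cx"])/c["fx"],(px[1]-c["cy"])/c["fy"]);u,v=d
    for _ in range(20):
        f=1+c["k1"]*(u*u+v*v);u,v=d[0]/f,d[1]/f
    W=np.array(c["world_from_camera"]);r=W[:3,:3]@np.array([u,-v,-1]);o=W[:3,3]
    return o+r*(z-o[2])/r[2]
def crop(src,box,s,out):
    im=cv2.imread(src);x0,y0,x1,y1=box
    cv2.imwrite(out,cv2.resize(im[y0:y1,x0:x1],None,fx=s,fy=s,interpolation=cv2.INTER_CUBIC))
E
python3 -c "
from h import *
crop('pics/top0.png',(230,50,410,190),4,'pics/c1.png')
crop('pics/top0.png',(290,220,420,340),5,'pics/c2.png')
crop('pics/side0.png',(160,190,420,330),3,'pics/c3.png')"
```

```text
(no output)
```

View pics/c1.png

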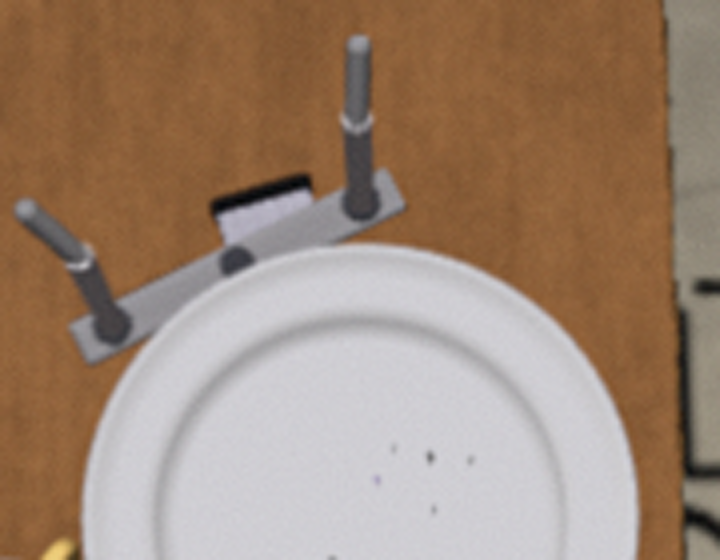

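View pics/c2.png

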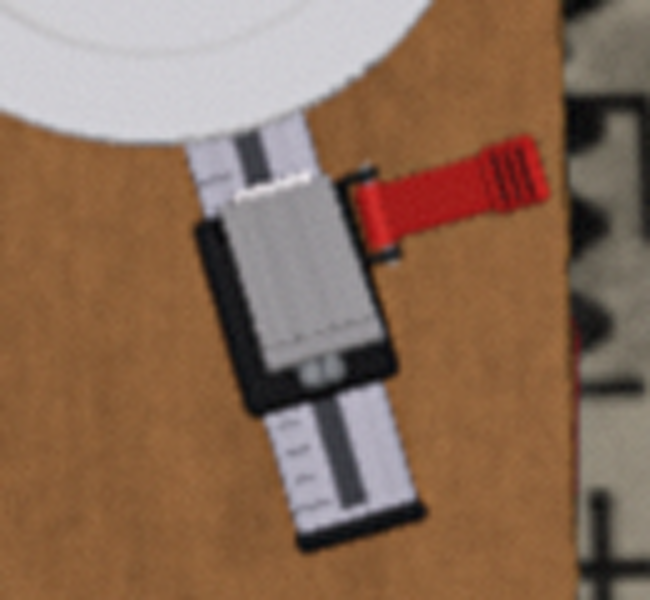

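View pics/c3.png

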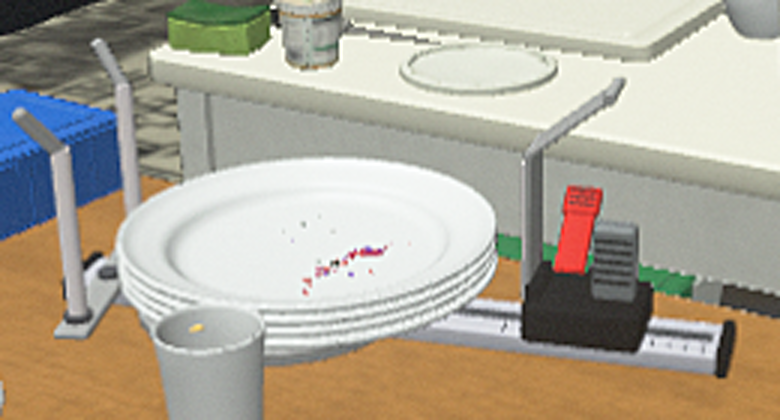

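```bash
python3 - <<'E'
from h import *
T=lambda c,x,y,z: unproj('top',c(x,y),z)
c1=lambda x,y:(230+x/4,50+y/4)
c2=lambda x,y:(290+x/5,220+y/5)
def d(a,b):
    v=b-a;return np.degrees(np.arctan2(v[1],v[0])),np.linalg.norm(v)
L=T(c1,112,325,18);R=T(c1,362,207,18);print('posts',L,R,d(R,L))
s1=(T(c2,300,540,18)+T(c2,425,512,18))/2
print('near end',s1)
e=(T(c1,213,205,18)+T(c1,310,180,18))/2;print('far end',e,d(s1,e))
# flare edge
a=T(c2,268,366,168);b=T(c2,386,342,168);print('flare',a,b,(a+b)/2,d(b,a))
a2=T(c2,225,195,130);b2=T(c2,330,175,130);print('bend',(a2+b2)/2,d(b2,a2),d((a+b)/2,(a2+b2)/2))
c=(T(c2,242,195,135)+T(c2,310,178,135))/2
print('pad',T(c2,515,175,70))
# circle of top plate at z=69
im=cv2.imread('pics/top0.png');
p=[T(c1,82,520,69),T(c1,638,480,69),T(c1,370,243,69),T(c2,160,144,69),T(c1,130,370,69),T(c1,560,320,69)]
A=np.array([[2*q[0],2*q[1],1] for q in p]);bb=np.array([q[0]**2+q[1]**2 for q in p]);s=np.linalg.lstsq(A,bb,rcond=None)[0]
print('plate',s[:2],np.sqrt(s[2]+s[0]**2+s[1]**2))
print('lime',unproj('top',(388,359),25),'tcp',env.state()['eef_pos'])
E
```

```text
posts [705.4473596  495.14256496  18.        ] [756.88653159 381.43196688  18.        ] (np.float64(114.34053084420559), np.float64(124.80420077967487))
near end [354.87006368 315.79385646  18.        ]
far end [764.807365 426.730658  18.      ] (np.float64(15.1426235190131), np.float64(424.6828992897211))
flare [416.60032307 351.57171928 168.        ] [423.01065348 316.11724167 168.        ] [419.80548828 333.84448048 168.        ] (np.float64(100.24861735827142), np.float64(36.029325812870816))
bend [471.93167285 346.35863752 130.        ] (np.float64(99.55916815952342), np.float64(33.524534079463685)) (np.float64(13.499758195810681), np.float64(65.7095369406279))
pad [475.52747003 264.87947487  70.        ]
plate [606.80324634 383.57818923] 118.31132558932289
lime [295.66684012 273.02801822  25.        ] tcp [ 189.33992954 -595.39771679  214.12626478]
```

```bash
python3 - <<'E'
from h import *
from scipy.spatial.transform import Rotation as R
s=env.state();M=R.from_euler('xyz',s['tcp_rot']).as_matrix();print(M.round(3),s['joints'])
b=np.degrees(np.arctan2(M[1,1],M[0,1]));print('tool y bearing',b)
for tgt in(105.1,-74.9,15.1,-164.9):print(tgt,(tgt-b+180)%360-180)
print(np.degrees(np.arctan2(340,443)))
E
```

```text
[[-0.     0.303 -0.953]
 [ 0.001 -0.953 -0.303]
 [-1.    -0.001 -0.   ]] [-1.36858467e+00  4.91487033e-01  1.55939296e+00  1.88458434e-05
  1.09171799e+00 -1.05589614e-01]
tool y bearing -72.364780966064
105.1 177.46478096606398
-74.9 -2.5352190339360163
15.1 87.46478096606398
-164.9 -92.535219033936
37.506035246704855
```

```bash
python3 -m handwheel '[{"travel":[0,0,45],"roll":0},{"travel":[5,5,90],"roll":0},{"travel":[35,40,90],"roll":0},{"travel":[66,78,90],"roll":-2.5},{"travel":[97,116,90],"roll":-2.5},{"travel":[128,154,90],"roll":-2.5},{"travel":[159,192,90],"roll":-2.5},{"travel":[190,230,90],"roll":-2.5}]' -1
python3 -m handwheel '[{"travel":[31,38,0],"roll":0},{"travel":[62,76,0],"roll":0},{"travel":[93,114,0],"roll":0},{"travel":[124,152,0],"roll":0},{"travel":[155,190,0],"roll":0},{"travel":[170,230,0],"roll":0},{"travel":[170,270,0],"roll":0},{"travel":[160,310,0],"roll":0}]'
```

```text
t: 0.9
eef_pos: [380.2, -363.9, 304.6]
tcp_rot: [-1.103, 1.571, 2.302]
ft_force: [0.7, -0.9, 0.3]
opening: 1.0
t: 1.7
eef_pos: [539.8, -53.9, 303.8]
tcp_rot: [-0.488, 1.57, 2.918]
ft_force: [0.5, 0.2, 0.1]
opening: 0.997
```

```bash
python3 -m handwheel '[{"travel":[-10,48,0],"roll":0},{"travel":[-20,96,0],"roll":0},{"travel":[-32,144,0],"roll":0},{"travel":[-44,192,0],"roll":0},{"travel":[-56,240,0],"roll":0},{"travel":[-68,288,0],"roll":0},{"travel":[-82,336,0],"roll":0},{"travel":[-97,380,-15],"roll":0}]'
python3 -m handwheel '[{"travel":[0,14,-30],"roll":0},{"travel":[0,14,-60],"roll":0},{"travel":[0,14,-75],"roll":0},{"travel":[0,14,-75],"roll":0}]'
python3 - <<'E'
from h import *
s=env.state();print(s['eef_pos'],s['tcp_rot'],s['ft_force'])
for n in("side","top"): cv2.imwrite(f"pics/{n}1.png",optics.read_camera(n)[:,:,::-1])
crop('pics/top1.png',(250,180,410,340),3,'pics/t1.png')
crop('pics/side1.png',(160,130,420,330),3,'pics/s1.png')
E
```

```text
t: 2.5
eef_pos: [441.9, 326.7, 290.8]
tcp_rot: [-2.892, 1.568, 0.514]
ft_force: [1.9, -0.1, 0.4]
opening: 0.996
t: 2.9
eef_pos: [441.4, 338.0, 212.4]
tcp_rot: [0.291, 1.566, -2.586]
ft_force: [-0.0, -0.3, 0.9]
opening: 0.998
[441.40333103 338.04493702 212.44927492] [ 0.29069211  1.56633281 -2.5863542 ] [-0.02899425 -0.27303985  0.85546087]
```

View pics/s1.png

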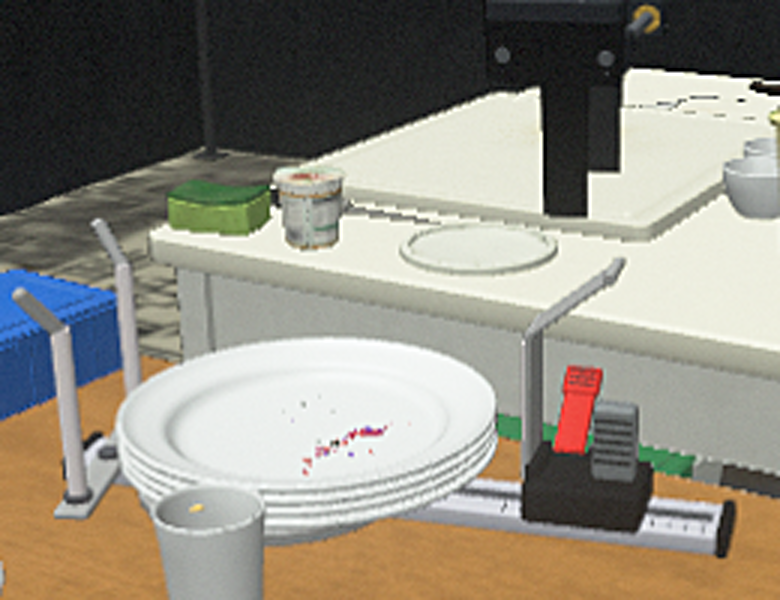

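View pics/t1.png

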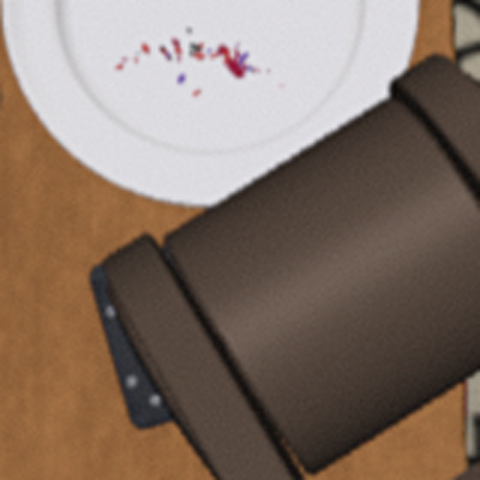

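```bash
python3 -m handwheel '[{"travel":[1,2,-30],"roll":0},{"travel":[1,2,-60],"roll":0},{"travel":[1,2,-77],"roll":0},{"travel":[1,2,-77],"roll":0},{"travel":[1,2,-77],"roll":0}]'
python3 - <<'E'
from h import *
s=env.state();print(s['eef_pos'],s['tcp_rot'],s['ft_force'])
cv2.imwrite(f"pics/side2.png",optics.read_camera('side')[:,:,::-1])
crop('pics/side2.png',(160,130,420,330),3,'pics/s2.png')
E
```

```text
t: 3.5
eef_pos: [444.0, 340.6, 139.0]
tcp_rot: [-2.92, 1.569, 0.485]
ft_force: [-0.2, 0.7, -0.1]
opening: 0.999
[444.03733598 340.57781142 138.97585626] [-2.92015377  1.56927027  0.48531239] [-0.15653746  0.74284534 -0.10609658]
```

View pics/s2.png

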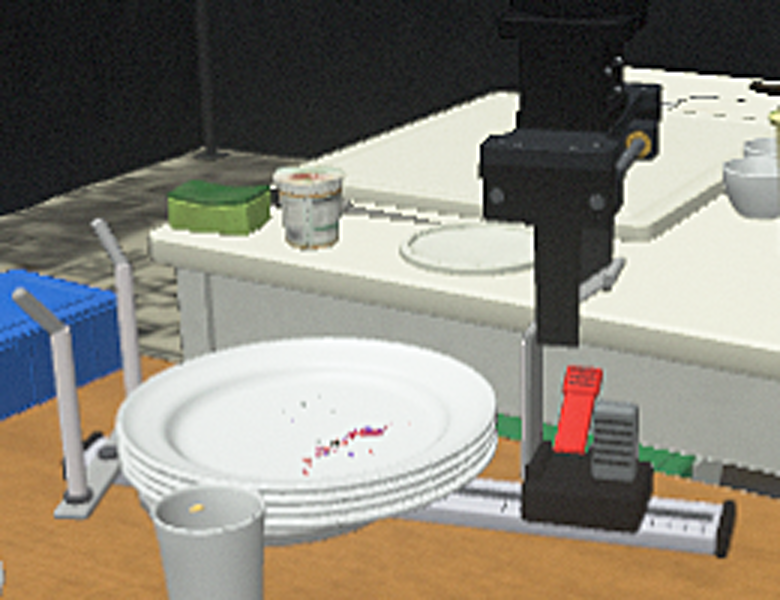

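```bash
python3 -m handwheel '[{"travel":[-1,-1,-6],"roll":0},{"travel":[-1,-1,-6],"roll":0}]'
python3 -m handwheel '[{"travel":[0,0,0],"roll":0},{"travel":[0,0,0],"roll":0},{"travel":[0,0,0],"roll":0},{"travel":[0,0,0],"roll":0},{"travel":[0,0,0],"roll":0},{"travel":[0,0,0],"roll":0},{"travel":[0,0,0],"roll":0},{"travel":[0,0,0],"roll":0}]' 1
python3 -m handwheel '[{"travel":[0,0,0],"roll":0},{"travel":[0,0,0],"roll":0}]'
```

```text
t: 3.75
eef_pos: [442.3, 339.2, 131.9]
tcp_rot: [-3.079, 1.57, 0.327]
ft_force: [-1.1, -0.6, -0.5]
opening: 1.001
t: 4.55
eef_pos: [442.2, 340.3, 131.7]
tcp_rot: [-1.794, 1.569, 1.611]
ft_force: [-10.9, 31.4, -5.9]
opening: 0.383
t: 4.75
eef_pos: [442.0, 341.0, 131.7]
tcp_rot: [-1.842, 1.568, 1.563]
ft_force: [-3.9, 13.5, -1.6]
opening: 0.373
```

```bash
python3 -m handwheel '[{"travel":[-0.4,1.4,0],"roll":0},{"travel":[-0.4,1.4,0],"roll":0},{"travel":[-0.4,1.4,0],"roll":0}]'
```

```text
t: 5.05
eef_pos: [442.0, 341.1, 131.7]
tcp_rot: [-1.963, 1.57, 1.442]
ft_force: [-1.6, 4.2, -1.4]
opening: 0.376
```

```bash
python3 -m handwheel '[{"travel":[0,0,0],"roll":0},{"travel":[0,0,0],"roll":0},{"travel":[0,0,0],"roll":0}]'
```

```text
t: 5.35
eef_pos: [442.0, 341.1, 131.7]
tcp_rot: [-1.974, 1.57, 1.432]
ft_force: [-1.5, 5.5, -1.9]
opening: 0.372
```

```bash
python3 -m handwheel '[{"travel":[1.9,0.5,0],"roll":0},{"travel":[3.9,1.0,0],"roll":0},{"travel":[5.8,1.6,0],"roll":0},{"travel":[7.7,2.1,0],"roll":0},{"travel":[9.7,2.6,0],"roll":0},{"travel":[11.6,3.1,0],"roll":0},{"travel":[13.5,3.6,0],"roll":0},{"travel":[15.4,4.2,0],"roll":0}]'
python3 -m handwheel '[{"travel":[0,0,0],"roll":0},{"travel":[0,0,0],"roll":0}]'
```

```text
t: 6.15
eef_pos: [457.0, 345.1, 131.7]
tcp_rot: [-0.331, 1.57, 3.075]
ft_force: [-3.6, 2.7, 0.1]
opening: 0.372
t: 6.35
eef_pos: [457.3, 345.2, 131.7]
tcp_rot: [-1.535, 1.57, 1.871]
ft_force: [-1.6, 4.1, -0.2]
opening: 0.374
```

```bash
python3 -m handwheel '[{"travel":[1.4,0.4,0],"roll":0},{"travel":[2.9,0.8,0],"roll":0},{"travel":[4.3,1.2,0],"roll":0},{"travel":[5.8,1.6,0],"roll":0},{"travel":[7.2,2.0,0],"roll":0},{"travel":[8.7,2.3,0],"roll":0},{"travel":[10.1,2.7,0],"roll":0},{"travel":[11.6,3.1,0],"roll":0}]'
python3 -m handwheel '[{"travel":[1.0,0.3,0],"roll":0},{"travel":[1.9,0.5,0],"roll":0},{"travel":[2.9,0.8,0],"roll":0},{"travel":[3.9,1.0,0],"roll":0},{"travel":[4.8,1.3,0],"roll":0},{"travel":[5.8,1.6,0],"roll":0},{"travel":[6.8,1.8,0],"roll":0},{"travel":[7.7,2.1,0],"roll":0}]'
python3 - <<'E'
from h import *
s=env.state();print(s['eef_pos'],s['ft_force'],s['ft_force']@[.9655,.2605,0])
for n in("side","top"): cv2.imwrite(f"pics/{n}3.png",optics.read_camera(n)[:,:,::-1])
crop('pics/top3.png',(230,50,410,250),4*3/4,'pics/t3.png')
crop('pics/side3.png',(160,130,420,330),3,'pics/s3.png')
E
```

```text
t: 7.15
eef_pos: [467.6, 347.9, 131.6]
tcp_rot: [-0.029, 1.568, -2.907]
ft_force: [-8.5, 3.3, 3.6]
opening: 0.375
t: 7.95
eef_pos: [475.4, 350.1, 131.6]
tcp_rot: [-0.022, 1.568, -2.899]
ft_force: [-7.3, 3.0, 3.7]
opening: 0.376
[475.39191605 350.05024818 131.64845843] [-7.26408831  3.01893046  3.74408108] -6.227045874648629
```

View pics/s3.png

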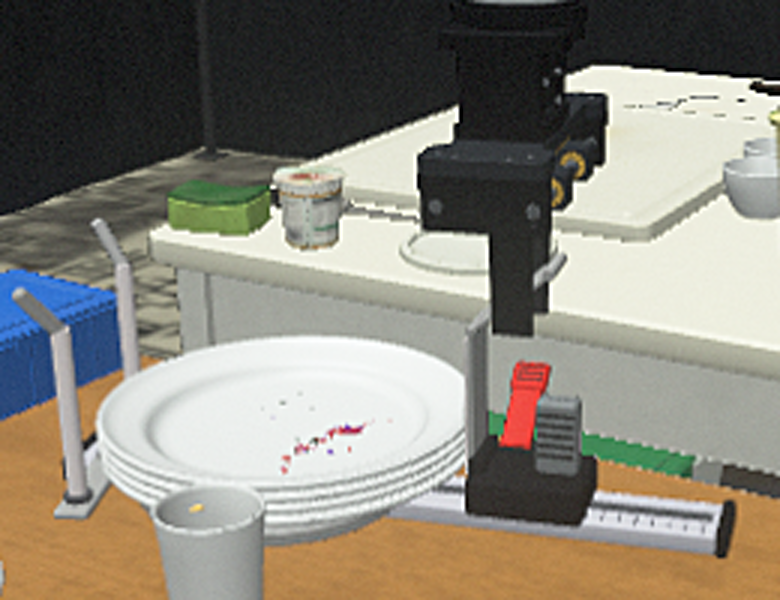

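View pics/t3.png

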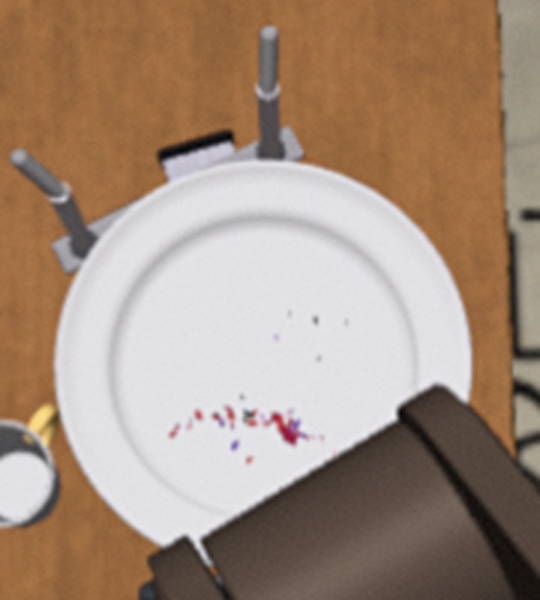

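```bash
python3 -m handwheel '[{"travel":[1.0,0.3,0],"roll":0},{"travel":[1.9,0.5,0],"roll":0},{"travel":[2.9,0.8,0],"roll":0},{"travel":[3.9,1.0,0],"roll":0},{"travel":[4.8,1.3,0],"roll":0},{"travel":[5.8,1.6,0],"roll":0},{"travel":[6.8,1.8,0],"roll":0},{"travel":[7.7,2.1,0],"roll":0}]'
python3 -m handwheel '[{"travel":[0.5,0.1,0],"roll":0},{"travel":[1.0,0.3,0],"roll":0},{"travel":[1.5,0.4,0],"roll":0},{"travel":[1.9,0.5,0],"roll":0}]'
```

```text
t: 8.85
eef_pos: [483.1, 352.1, 131.6]
tcp_rot: [-0.006, 1.568, -2.884]
ft_force: [-7.3, 2.6, 3.1]
opening: 0.37
t: 9.25
eef_pos: [485.1, 352.7, 131.7]
tcp_rot: [-0.039, 1.568, -2.917]
ft_force: [-6.8, 3.1, 4.0]
opening: 0.372
```

```bash
python3 -m handwheel '[{"travel":[0.5,0.1,0],"roll":0},{"travel":[1.0,0.3,0],"roll":0},{"travel":[1.5,0.4,0],"roll":0},{"travel":[1.9,0.5,0],"roll":0}]'
python3 -m handwheel '[{"travel":[0.5,0.1,0],"roll":0},{"travel":[1.0,0.3,0],"roll":0}]'
python3 - <<'E'
from h import *
cv2.imwrite(f"pics/top4.png",optics.read_camera('top')[:,:,::-1])
crop('pics/top4.png',(210,50,410,230),4*3/4,'pics/t4.png')
E
```

```text
t: 9.65
eef_pos: [486.4, 353.0, 131.6]
tcp_rot: [0.019, 1.567, -2.859]
ft_force: [-11.0, 2.9, 6.0]
opening: 0.372
t: 9.85
eef_pos: [486.6, 353.1, 131.6]
tcp_rot: [0.056, 1.565, -2.821]
ft_force: [-15.6, 0.1, 8.1]
opening: 0.374
```

View pics/t4.png

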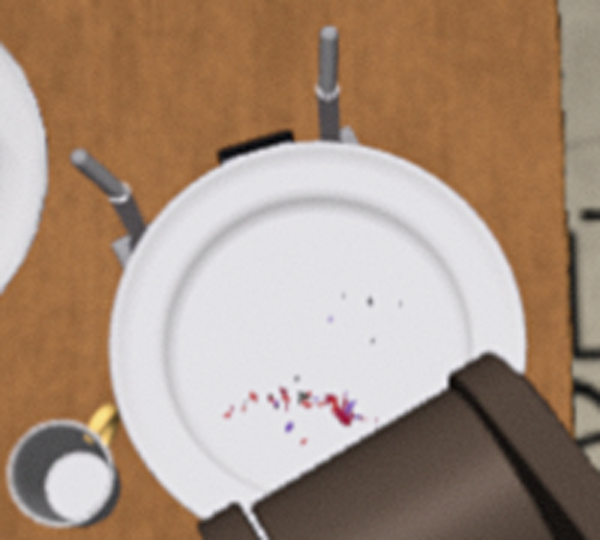

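```bash
python3 - <<'E'
from h import *
c=lambda x,y:(210+x/3,50+y/3)
pts=[(110,345),(127,265),(170,200),(240,155),(322,142),(400,155),(470,205),(515,280),(525,345),(137,430),(200,512)]
p=[unproj('top',c(*q),69) for q in pts]
A=np.array([[2*q[0],2*q[1],1] for q in p]);bb=np.array([q[0]**2+q[1]**2 for q in p]);s=np.linalg.lstsq(A,bb,rcond=None)[0]
C=s[:2];print('plate',C,np.sqrt(s[2]+s[0]**2+s[1]**2))
for q in p: print(round(np.hypot(*(q[:2]-C)),1),end=' ')
for P in ((705.4,495.1),(756.9,381.4)): print(P,np.hypot(*(C-P)),'contact 124.5')
s=env.state();print(s['eef_pos'],s['ft_force'],s['ft_force']@[.9655,.2605,0])
cv2.imwrite('pics/side5.png',optics.read_camera('side')[:,:,::-1]);crop('pics/side5.png',(160,190,360,330),4,'pics/s5.png')
E
```

```text
plate [633.46531728 390.8548622 ] 116.74996942141874
118.0 117.3 117.6 116.7 115.2 117.2 116.6 117.0 117.1 114.0 117.6 (705.4, 495.1) 126.65562496203988 contact 124.5
(756.9, 381.4) 123.7962653657541 contact 124.5
[486.62593531 353.06910183 131.61788177] [-15.06800321   1.29820128   7.78322787] -14.209975668819093
```

View pics/s5.png

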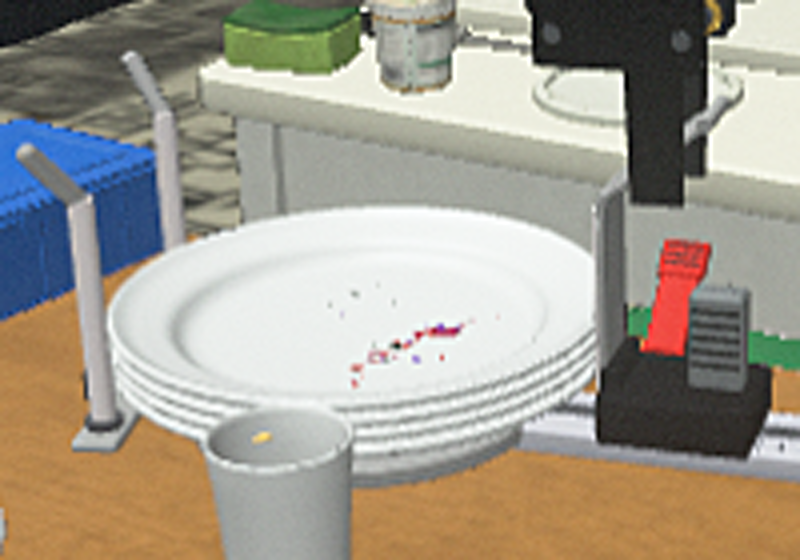

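```bash
python3 -m handwheel '[{"travel":[0.2,0.1,0],"roll":0},{"travel":[0.5,0.1,0],"roll":0},{"travel":[0.5,0.1,0],"roll":0},{"travel":[0.5,0.1,0],"roll":0}]'
python3 - <<'E'
from h import *
from scipy.optimize import least_squares
im=cv2.imread('pics/top0.png');s=env.state();print(s['eef_pos'],s['ft_force']@[.9655,.2605,0])
im=optics.read_camera('top')[:,:,::-1].copy();cv2.imwrite('pics/top6.png',im)
hsv=cv2.cvtColor(im,cv2.COLOR_BGR2HSV)
sat=cv2.GaussianBlur(hsv[:,:,1].astype(np.float32),(3,3),0)
C=np.array([633.,392.]);pts=[]
for it in range(2):
  pts=[]
  for a in np.radians(np.r_[np.arange(-60,20,4),np.arange(35,50,4),np.arange(62,150,4)]):
    r=np.arange(108,130,.25);P=np.c_[C[0]+r*np.cos(a),C[1]+r*np.sin(a),69+0*r]
    px=proj('top',P).astype(np.float32);v=cv2.remap(sat,px[:,0:1],px[:,1:2],cv2.INTER_LINEAR)[:,0]
    k=np.where(v>70)[0]
    if len(k) and k[0]>0: pts.append(P[k[0],:2])
  p=np.array(pts)
  f=least_squares(lambda q:np.hypot(p[:,0]-q[0],p[:,1]-q[1])-q[2],[*C,118],loss='soft_l1',f_scale=.5)
  C=f.x[:2];print(len(p),f.x,np.abs(f.fun).round(1))
for P in ((705.4,495.1),(756.9,381.4)): print(np.hypot(*(C-P)))
E
```

```text
t: 10.35
eef_pos: [486.9, 353.1, 131.6]
tcp_rot: [0.06, 1.565, -2.817]
ft_force: [-15.3, 0.9, 8.3]
opening: 0.369
[486.8881039  353.12153739 131.62385237] -14.578295864719369
44 [632.21572231 392.32042795 118.49366542] [0.1 0.  0.  0.  0.  0.2 0.2 0.2 0.4 0.1 0.1 0.2 2.6 8.3 0.2 0.2 4.5 3.7
 3.7 0.3 0.3 0.1 0.2 3.8 0.  0.1 0.1 0.2 0.  0.3 0.1 0.2 0.2 0.  0.4 0.1
 0.1 0.2 0.  0.  0.  0.  0.2 0.7]
44 [632.20622641 392.31469987 118.51301746] [0.  0.  0.  0.  0.  0.3 0.3 0.3 0.3 0.  0.3 0.  2.7 8.5 0.3 0.3 4.5 3.7
 3.7 0.3 0.3 0.3 0.3 2.7 0.  0.3 0.  0.3 0.  0.3 0.  0.  0.3 0.  0.2 0.
 0.  0.3 0.  0.  0.  0.  0.2 1. ]
126.18298781797742
125.17055502644939
```

```bash
python3 -m handwheel '[{"travel":[0.3,0.1,0],"roll":0},{"travel":[0.6,0.2,0],"roll":0},{"travel":[0.6,0.2,0],"roll":0},{"travel":[0.6,0.2,0],"roll":0}]'
```

```text
t: 10.8
eef_pos: [487.1, 353.2, 131.6]
tcp_rot: [0.077, 1.564, -2.8]
ft_force: [-17.1, 0.1, 9.1]
opening: 0.374
```

```bash
python3 -m handwheel '[{"travel":[-1,-0.3,0],"roll":0},{"travel":[-2,-0.5,0],"roll":0},{"travel":[-3,-0.8,0],"roll":0},{"travel":[-4,-1.0,0],"roll":0},{"travel":[-5,-1.3,0],"roll":0},{"travel":[-6,-1.6,0],"roll":0},{"travel":[-6,-1.6,0],"roll":0},{"travel":[-6,-1.6,0],"roll":0}]'
python3 - <<'E'
from h import *
s=env.state();print(s['eef_pos'],s['ft_force'],s['ft_force']@[.9655,.2605,0])
cv2.imwrite('pics/side7.png',optics.read_camera('side')[:,:,::-1]);crop('pics/side7.png',(270,210,370,310),6,'pics/s7.png')
E
```

```text
t: 11.6
eef_pos: [484.5, 352.5, 131.7]
tcp_rot: [-2.575, 1.57, 0.831]
ft_force: [-0.9, 5.6, -1.0]
opening: 0.374
[484.49313955 352.51286526 131.69126764] [-0.87405642  5.5828344  -1.04170367] 0.6104268839715422
```

View pics/s7.png

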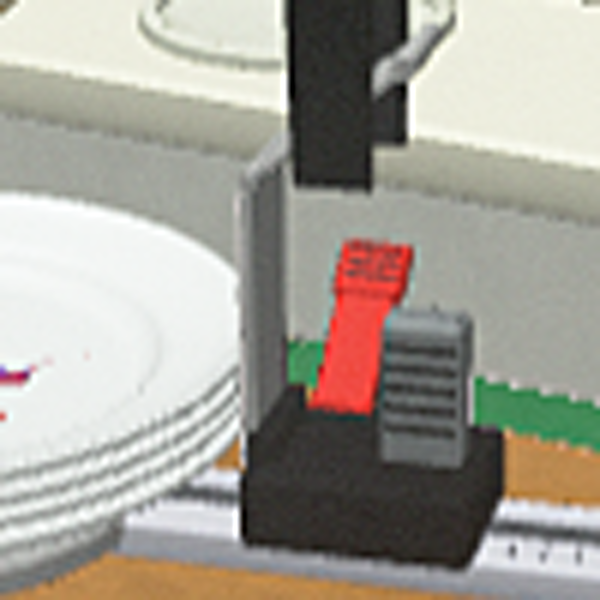

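```bash
python3 -m handwheel '[{"travel":[-1,-0.3,0],"roll":0},{"travel":[-2,-0.5,0],"roll":0},{"travel":[-3,-0.8,0],"roll":0},{"travel":[-3.2,-0.9,0],"roll":0},{"travel":[-3.2,-0.9,0],"roll":0},{"travel":[-3.2,-0.9,0],"roll":0}]'
python3 - <<'E'
from h import *
s=env.state();print(s['eef_pos'],s['ft_force'],s['ft_force']@[.9655,.2605,0])
a=optics.read_camera('side')[:,:,::-1];cv2.imwrite('pics/side8.png',a);crop('pics/side8.png',(270,210,370,310),6,'pics/s8.png')
# shifts of guide between pictures via template on the carriage/grip
def sh(f1,f2,box=(311,260,352,303)):
    A=cv2.imread(f1);B=cv2.imread(f2);x0,y0,x1,y1=box
    P=cv2.resize(A[y0:y1,x0:x1],None,fx=8,fy=8,interpolation=cv2.INTER_CUBIC)
    Q=cv2.resize(B[y0-6:y1+6,x0-12:x1+12],None,fx=8,fy=8,interpolation=cv2.INTER_CUBIC)
    m=cv2.matchTemplate(Q,P,cv2.TM_CCOEFF_NORMED);_,v,_,l=cv2.minMaxLoc(m);return l[0]/8-12,l[1]/8-6,v
print('7->8',sh('pics/side7.png','pics/side8.png'),'5->7',sh('pics/side5.png','pics/side7.png'),'5->8',sh('pics/side5.png','pics/side8.png'))
d=np.array([.9655,.2605,0])
f=np.array([515,345.+14,60.]);print('px/mm',proj('side',f-d*5)-proj('side',f))
E
```

```text
t: 12.25
eef_pos: [481.4, 351.6, 131.7]
tcp_rot: [-2.631, 1.57, 0.774]
ft_force: [-0.5, 5.8, -1.3]
opening: 0.375
[481.37063472 351.63720234 131.65002288] [-0.53110721  5.79309567 -1.32971641] 0.9963174133291166
7->8 (1.75, 0.125, 0.9739923477172852) 5->7 (1.125, 0.125, 0.9814020991325378) 5->8 (2.875, 0.25, 0.980352520942688)
px/mm [[2.62669861 0.26159547]]
```

View pics/s8.png

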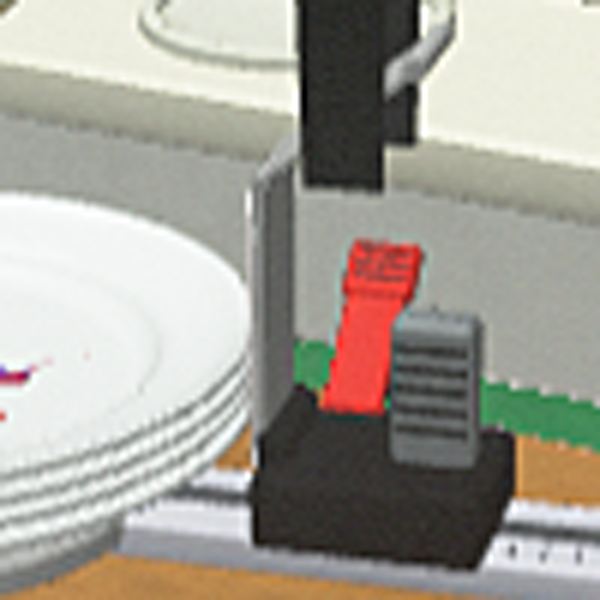

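```bash
python3 -m handwheel '[{"travel":[0,0,0],"roll":0},{"travel":[0,0,0],"roll":0},{"travel":[0,0,0],"roll":0},{"travel":[0,0,0],"roll":0},{"travel":[0,0,0],"roll":0},{"travel":[0,0,0],"roll":0}]' -1
python3 -m handwheel '[{"travel":[0,0,25],"roll":0},{"travel":[0,0,65],"roll":0},{"travel":[-10,-40,100],"roll":0},{"travel":[-30,-85,110],"roll":0},{"travel":[-50,-130,110],"roll":0},{"travel":[-50,-175,110],"roll":0},{"travel":[-50,-200,110],"roll":0}]'
python3 - <<'E'
from h import *
a=optics.read_camera('top')[:,:,::-1].copy();cv2.imwrite('pics/top9.png',a);crop('pics/top9.png',(240,80,440,300),2.7,'pics/t9.png')
crop('pics/top9.png',(300,200,420,300),6,'pics/t9b.png')
a=optics.read_camera('side')[:,:,::-1];cv2.imwrite('pics/side9.png',a)
A=cv2.imread('pics/side8.png');B=a;x0,y0,x1,y1=(311,260,352,303)
P=cv2.resize(A[y0:y1,x0:x1],None,fx=8,fy=8,interpolation=2);Q=cv2.resize(B[y0-6:y1+6,x0-12:x1+12],None,fx=8,fy=8,interpolation=2)
m=cv2.matchTemplate(Q,P,5);_,v,_,l=cv2.minMaxLoc(m);print(l[0]/8-12,l[1]/8-6,v)
E
```

```text
t: 12.9
eef_pos: [481.1, 351.3, 131.7]
tcp_rot: [1.289, 1.571, -1.588]
ft_force: [-1.1, 0.0, -0.6]
opening: 0.824
t: 13.6
eef_pos: [430.1, 149.0, 242.2]
tcp_rot: [2.567, 1.57, -0.311]
ft_force: [0.9, 0.8, 0.5]
opening: 0.999
0.0 0.0 0.9970487952232361
```

View pics/t9.png

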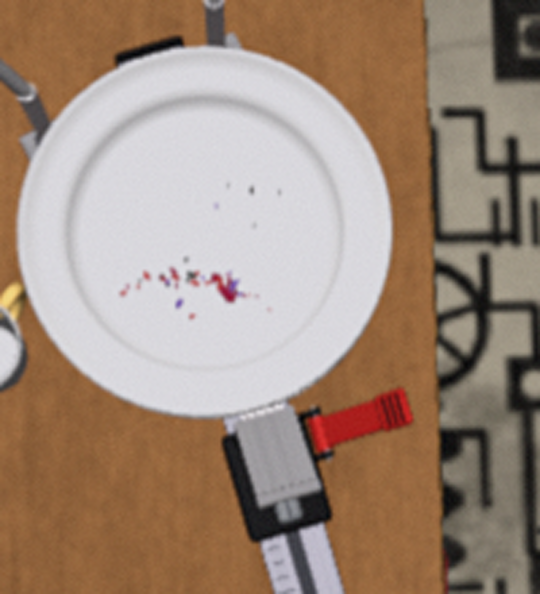

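View pics/t9b.png

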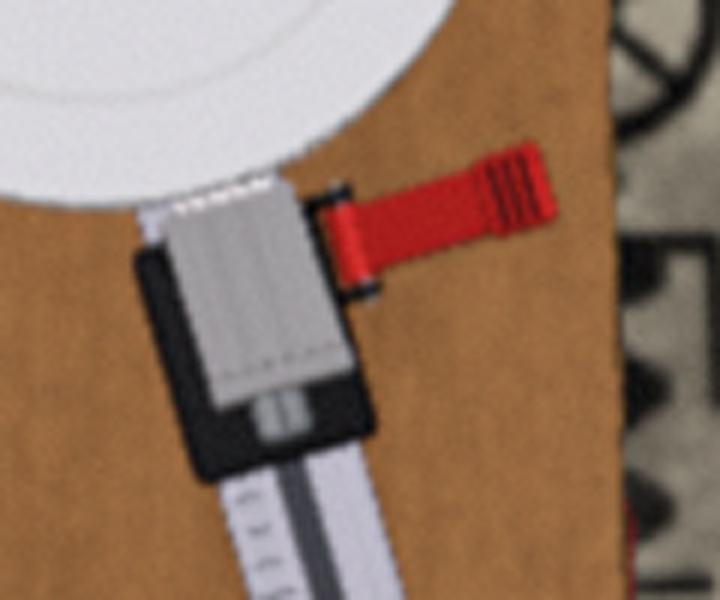

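```bash
python3 - <<'E'
from h import *
c=lambda x,y:(300+x/6,200+y/6)
d=np.array([.9655,.2605])
e=(unproj('top',c(212,408),168)+unproj('top',c(354,372),168))/2
w=(unproj('top',c(178,210),130)+unproj('top',c(275,182),130))/2
print('edge',e,'face from edge',e[:2]+52*d,'white line top',w)
im=cv2.imread('pics/top9.png');sat=cv2.GaussianBlur(cv2.cvtColor(im,cv2.COLOR_BGR2HSV)[:,:,1].astype(np.float32),(3,3),0)
from scipy.optimize import least_squares
C=np.array([632.2,392.3]);p=[]
for a in np.radians(np.r_[np.arange(-140,20,4),np.arange(62,130,4),np.arange(152,170,4)]):
    r=np.arange(108,130,.25);P=np.c_[C[0]+r*np.cos(a),C[1]+r*np.sin(a),69+0*r]
    px=proj('top',P).astype(np.float32);v=cv2.remap(sat,px[:,0:1],px[:,1:2],cv2.INTER_LINEAR)[:,0];k=np.where(v>70)[0]
    if len(k) and k[0]>0:p.append(P[k[0],:2])
p=np.array(p);f=least_squares(lambda q:np.hypot(p[:,0]-q[0],p[:,1]-q[1])-q[2],[*C,118],loss='soft_l1',f_scale=.5)
print('plate',f.x);C=f.x[:2]
for F in(e[:2]+52*d,w[:2]):print('gap',(C-F)@d-118.5, 'lat',(C-F)@[-d[1],d[0]])
F=np.array(e[:2])+52*d
print('pad img',unproj('top',c(517,188),70),'pad model',F-19*d-88*np.array([-d[1],d[0]]), env.state()['eef_pos'])
E
```

```text
edge [458.64433646 345.27345576 168.        ] face from edge [508.85033646 358.81945576] white line top [510.44194108 357.65079386 130.        ]
plate [631.78971343 392.35768832 118.60974333]
gap 8.93467805276289 lat 0.35545583326392216
gap 7.702420218267406 lat 1.8984119035415157
pad img [515.53718402 275.2642472   70.        ] pad model [513.42983646 268.90595576] [430.91568967 149.06703435 242.10319174]
```

```bash
python3 - <<'E'
from h import *
from scipy.optimize import least_squares
d=np.array([.9655,.2605])
def fit(fn,C):
  im=cv2.imread(fn);sat=cv2.GaussianBlur(cv2.cvtColor(im,cv2.COLOR_BGR2HSV)[:,:,1].astype(np.float32),(3,3),0)
  for _ in range(3):
    p=[]
    for a in np.radians(np.r_[np.arange(-60,20,4),np.arange(62,130,4)]):
      r=np.arange(106,132,.25);P=np.c_[C[0]+r*np.cos(a),C[1]+r*np.sin(a),69+0*r]
      px=proj('top',P).astype(np.float32);v=cv2.remap(sat,px[:,0:1],px[:,1:2],cv2.INTER_LINEAR)[:,0];k=np.where(v>70)[0]
      if len(k) and k[0]>0:p.append(P[k[0],:2])
    p=np.array(p);f=least_squares(lambda q:np.hypot(p[:,0]-q[0],p[:,1]-q[1])-118.5,C,loss='soft_l1',f_scale=.5);C=f.x
  return C
for n,t,c in(('3',(475.39,350.05),(621,388)),('4',(486.6,353.1),(632,392)),('6',(486.89,353.12),(632,392)),('9',(481.37,351.64),(632,392))):
  C=fit(f'pics/top{n}.png',np.array(c,float));print(n,C,(C-t)@d)
E
```

```text
3 [621.19072929 389.25396363] 150.98323665407958
4 [632.24548592 392.31476959] 150.83616413798273
6 [632.49681525 392.45860139] 150.83108578840663
9 [632.26247861 392.56303455] 156.34713859626177
```

```bash
python3 -m handwheel '[{"travel":[10,15,0],"roll":8},{"travel":[20,30,0],"roll":16},{"travel":[30,45,0],"roll":24},{"travel":[40,60,0],"roll":32},{"travel":[50,75,0],"roll":40},{"travel":[62,90,0],"roll":48},{"travel":[74,105,0],"roll":56},{"travel":[86,121,0],"roll":64}]' 1
python3 -m handwheel '[{"travel":[0,0,-20],"roll":8},{"travel":[0,0,-40],"roll":16},{"travel":[0,0,-60],"roll":24},{"travel":[0,0,-80],"roll":26},{"travel":[0,0,-100],"roll":26},{"travel":[0,0,-120],"roll":26},{"travel":[0,0,-130],"roll":26},{"travel":[0,0,-130],"roll":26}]'
python3 - <<'E'
from h import *
from scipy.spatial.transform import Rotation as R
s=env.state();M=R.from_euler('xyz',s['tcp_rot']).as_matrix();print(s['eef_pos'],M.round(3)[:,1],s['ft_force'],s['opening'])
cv2.imwrite('pics/side10.png',optics.read_camera('side')[:,:,::-1]);crop('pics/side10.png',(250,140,400,310),3.5,'pics/s10.png')
cv2.imwrite('pics/top10.png',optics.read_camera('top')[:,:,::-1]);crop('pics/top10.png',(300,180,420,300),4,'pics/t10.png')
E
```

```text
t: 14.5
eef_pos: [517.3, 273.8, 241.5]
tcp_rot: [-1.275, 1.571, -3.029]
ft_force: [0.1, 0.1, 0.2]
opening: 0.387
t: 15.3
eef_pos: [516.5, 272.7, 110.5]
tcp_rot: [-1.469, 1.569, -2.776]
ft_force: [-0.1, 0.0, 1.2]
opening: 0.003
[516.52437811 272.70788239 110.47512017] [ 0.965  0.262 -0.002] [-0.13482589  0.01269411  1.1713211 ] 0.003464841918194989
```

View pics/s10.png

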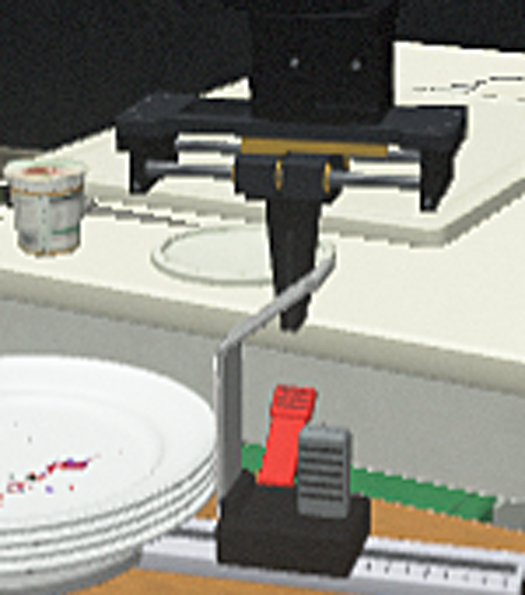

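View pics/t10.png

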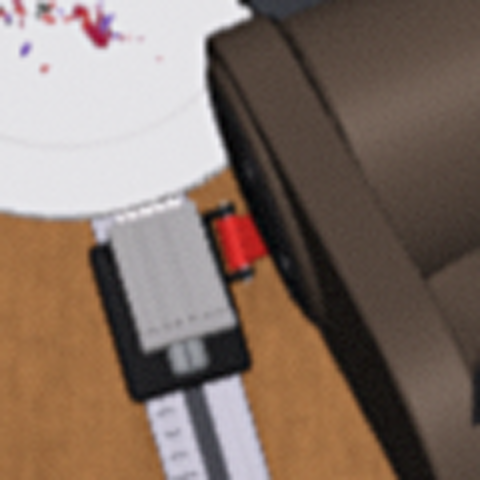

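```bash
python3 -m handwheel '[{"travel":[0.5,-2.5,-15],"roll":0},{"travel":[0.5,-2.5,-25],"roll":0},{"travel":[0.5,-2.5,-30],"roll":0},{"travel":[0.5,-2.5,-34],"roll":0},{"travel":[0.5,-2.5,-38],"roll":0},{"travel":[0.5,-2.5,-42],"roll":0}]'
python3 -m handwheel '[{"travel":[0,0,-3],"roll":0},{"travel":[0,0,-6],"roll":0},{"travel":[0,0,-9],"roll":0},{"travel":[0,0,-12],"roll":0},{"travel":[0,0,-15],"roll":0}]'
```

```text
t: 16.0
eef_pos: [517.9, 269.9, 69.8]
tcp_rot: [1.431, 1.57, 0.125]
ft_force: [0.2, -0.8, 2.3]
opening: 0.002
t: 16.5
eef_pos: [517.6, 269.9, 54.4]
tcp_rot: [1.335, 1.571, 0.029]
ft_force: [0.8, -1.0, 1.9]
opening: 0.006
```

```bash
python3 -m handwheel '[{"travel":[0,0,-3],"roll":0},{"travel":[0,0,-6],"roll":0},{"travel":[0,0,-9],"roll":0},{"travel":[0,0,-12],"roll":0}]'
python3 - <<'E'
from h import *
cv2.imwrite('pics/side11.png',optics.read_camera('side')[:,:,::-1]);crop('pics/side11.png',(250,140,400,310),3.5,'pics/s11.png')
E
```

```text
t: 16.9
eef_pos: [517.6, 269.9, 42.5]
tcp_rot: [1.39, 1.571, 0.083]
ft_force: [-0.4, -0.7, 0.4]
opening: 0.003
```

View pics/s11.png

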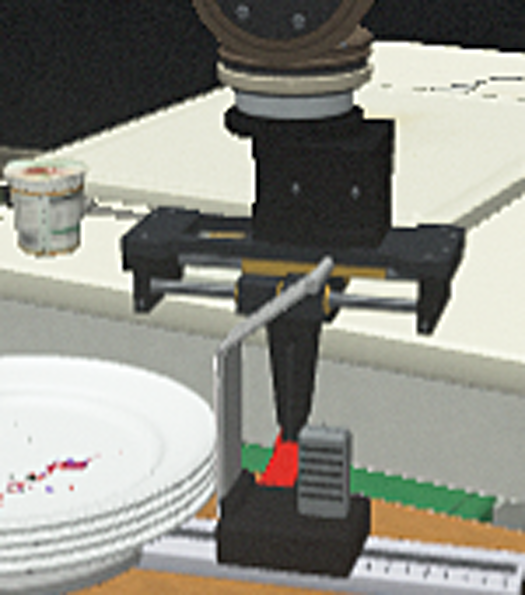

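```bash
python3 -m handwheel '[{"travel":[0,0,-3],"roll":0},{"travel":[0,0,-6],"roll":0},{"travel":[0,0,-9],"roll":0}]'
python3 -m handwheel '[{"travel":[0,0,-2],"roll":0},{"travel":[0,0,-3],"roll":0}]'
python3 - <<'E'
from h import *
cv2.imwrite('pics/side12.png',optics.read_camera('side')[:,:,::-1]);crop('pics/side12.png',(250,140,400,310),3.5,'pics/s12.png')
E
```

```text
t: 17.25
eef_pos: [517.6, 269.8, 33.5]
tcp_rot: [0.874, 1.571, -0.433]
ft_force: [-0.9, -1.5, 6.3]
opening: 0.002
t: 17.45
eef_pos: [518.4, 270.0, 32.2]
tcp_rot: [1.593, 1.568, 0.287]
ft_force: [-2.4, -4.6, 27.5]
opening: 0.005
```

View pics/s12.png

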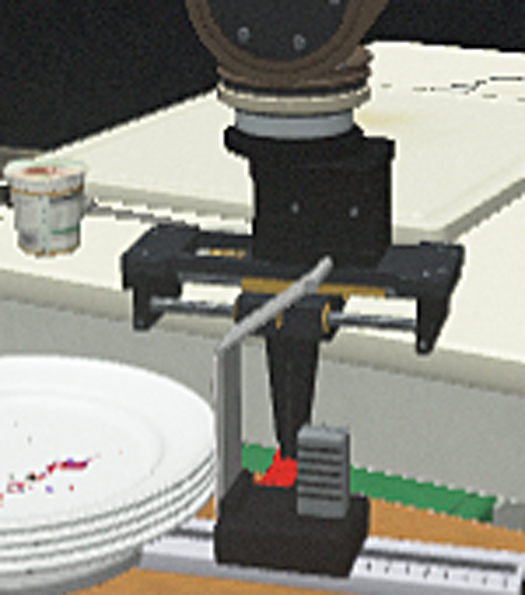

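```bash
python3 -m handwheel '[{"travel":[0,0,8],"roll":0},{"travel":[0,0,40],"roll":0},{"travel":[0,0,80],"roll":0},{"travel":[0,0,125],"roll":0},{"travel":[0,0,170],"roll":0},{"travel":[-10,-45,200],"roll":0},{"travel":[-20,-90,210],"roll":0},{"travel":[-20,-130,210],"roll":0}]'
python3 -m handwheel '[{"travel":[0,-40,0],"roll":0},{"travel":[0,-40,0],"roll":0},{"travel":[0,-40,0],"roll":0}]'
python3 - <<'E'
from h import *
cv2.imwrite('pics/side13.png',optics.read_camera('side')[:,:,::-1]);crop('pics/side13.png',(160,190,420,330),3,'pics/s13.png')
cv2.imwrite('pics/top13.png',optics.read_camera('top')[:,:,::-1]);crop('pics/top13.png',(300,200,420,300),6,'pics/t13.png')
def sh(f1,f2,box,s=8):
    A=cv2.imread(f1);B=cv2.imread(f2);x0,y0,x1,y1=box
    P=cv2.resize(A[y0:y1,x0:x1],None,fx=8,fy=8,interpolation=2);Q=cv2.resize(B[y0-6:y1+6,x0-6:x1+6],None,fx=8,fy=8,interpolation=2)
    _,v,_,l=cv2.minMaxLoc(cv2.matchTemplate(Q,P,5));return l[0]/8-6,l[1]/8-6,v
print('guide side',sh('pics/side9.png','pics/side13.png',(325,262,352,303)),'top',sh('pics/top9.png','pics/top13.png',(325,238,362,280)),'plate',sh('pics/top9.png','pics/top13.png',(270,120,360,200)))
print('cup',sh('pics/side0.png','pics/side13.png',(212,290,250,348)),'lime',sh('pics/side0.png','pics/side13.png',(427,282,457,312)))
E
```

```text
t: 18.3
eef_pos: [496.8, 138.8, 242.5]
tcp_rot: [1.481, 1.568, 0.176]
ft_force: [0.7, 0.5, -0.3]
opening: 0.005
t: 18.6
eef_pos: [497.6, 99.4, 240.7]
tcp_rot: [2.598, 1.57, 1.289]
ft_force: [0.5, 0.2, 0.0]
opening: 0.003
guide side (-0.125, 0.0, 0.8477039933204651) top (-0.125, -0.5, 0.9973679184913635) plate (0.0, 0.0, 0.9948588013648987)
cup (0.0, -0.125, 0.9512845277786255) lime (0.0, 0.0, 0.9961158037185669)
```

View pics/s13.png

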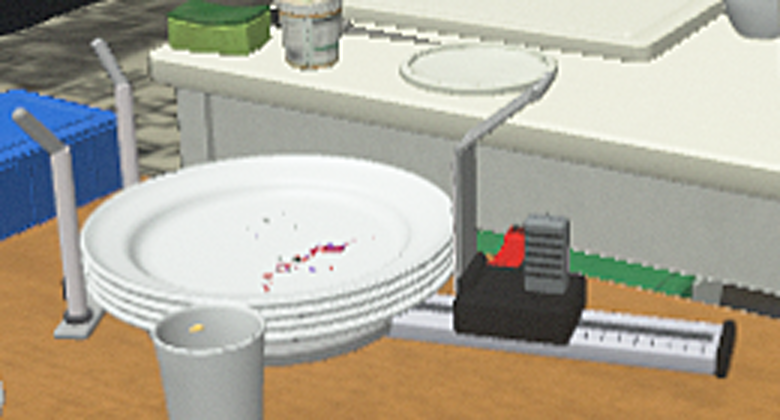

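View pics/t13.png

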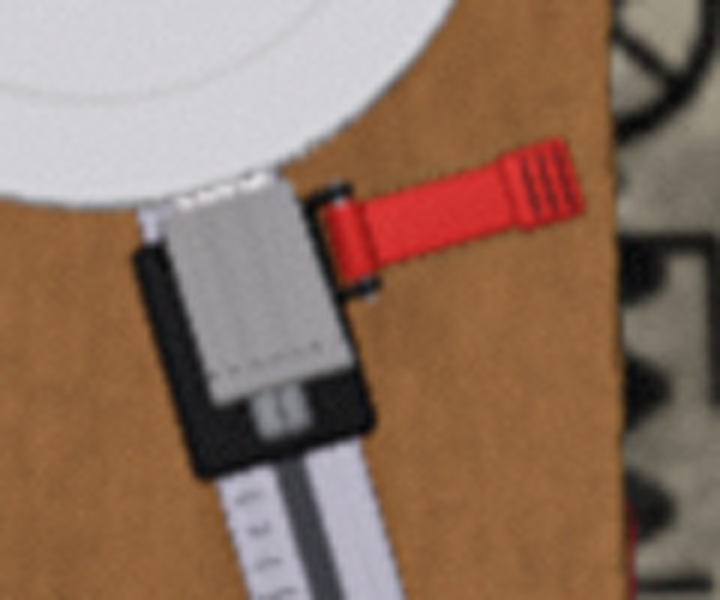

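```bash
python3 - <<'E'
from h import *
d=np.array([.9655,.2605,0]);l=np.array([-.2605,.9655,0]);F=np.array([509.9,359.2,0])+0.8*d
for q in (0.,.5,.6,.64,.70):
    a=np.radians(38)-q
    # pad top centre given 58 from axis; offset of top above lever line ~4mm
    P=F-19*d-(36+58*np.cos(a)-0*np.sin(a))*l+np.array([0,0,30+58*np.sin(a)+4])
    u=proj('top',P)[0];v=proj('side',P)[0];print(q,P.round(1),(u-[300,200])*6,(v-[160,190])*3)
crop('pics/side13.png',(300,250,370,310),10,'pics/s13b.png')
E
```

```text
0.0 [513.6 275.6  69.7] [515.98095899 194.95988241] [522.21585011 187.68695164]
0.5 [516.6 264.4  43.4] [545.01912572 190.78289934] [526.17079298 218.1575959 ]
0.6 [516.8 263.8  37.7] [544.99136979 191.70787462] [526.37959994 225.74570558]
0.64 [516.8 263.7  35.3] [544.44213202 192.23455543] [526.40759027 228.88129441]
0.7 [516.8 263.7  31.9] [543.05087992 193.18795287] [526.39018714 233.6784434 ]
```

View pics/s13b.png

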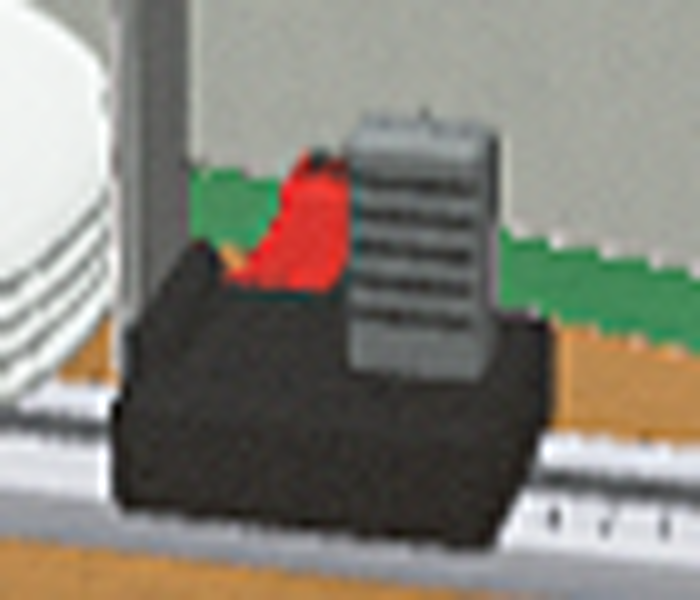

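```bash
python3 - <<'E'
from h import *
d=np.array([.9655,.2605,0]);l=np.array([-.2605,.9655,0]);F=np.array([509.9,359.2,0]);z=np.array([0,0,1.])
def P(q,r,h,x,s):
    a=np.radians(38)-q
    return proj('side',F+s*d-(19-x)*d-(36+r*np.cos(a)-h*np.sin(a))*l+(30+r*np.sin(a)+h*np.cos(a))*z)[0]
for r,h in((69,4),(69,0),(66,7)):
  p0=P(0,r,h,12,0)
  print(r,h,p0,[(q,(P(q,r,h,12,.8)-p0).round(1)) for q in(.5,.6,.65,.7)])
E
python3 -c "
from h import *
a=cv2.imread('pics/side9.png')[240:300,300:360];b=cv2.imread('pics/side13.png')[240:300,300:360]
cv2.imwrite('pics/cmp.png',cv2.resize(np.hstack([a,b]),None,fx=6.5,fy=6.5,interpolation=cv2.INTER_NEAREST))"
```

```text
69 4 [329.26873702 248.150178  ] [(0.5, array([ 1.5, 11.3])), (0.6, array([ 1.6, 14.2])), (0.65, array([ 1.7, 15.7])), (0.7, array([ 1.7, 17.3]))]
69 0 [329.57013122 249.19893646] [(0.5, array([ 1.3, 12. ])), (0.6, array([ 1.4, 14.9])), (0.65, array([ 1.4, 16.5])), (0.7, array([ 1.4, 18. ]))]
66 7 [328.75613023 248.65754173] [(0.5, array([ 1.6, 10.3])), (0.6, array([ 1.8, 13. ])), (0.65, array([ 1.8, 14.4])), (0.7, array([ 1.9, 15.9]))]
```

View pics/cmp.png

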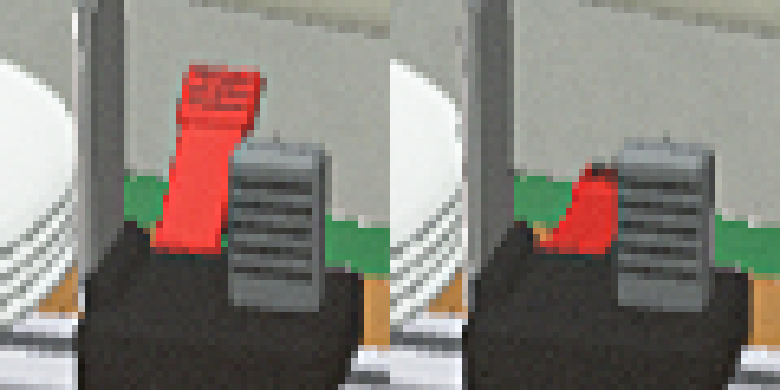

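```bash
python3 -m handwheel '[{"travel":[0,42,0],"roll":0},{"travel":[0,85,0],"roll":0},{"travel":[5,130,-10],"roll":0},{"travel":[20,169,-40],"roll":0},{"travel":[20,169,-85],"roll":0},{"travel":[20,169,-130],"roll":0},{"travel":[20,169,-170],"roll":0},{"travel":[20,169,-195],"roll":0}]'
python3 -m handwheel '[{"travel":[0,0,0],"roll":0},{"travel":[0,0,-2],"roll":0},{"travel":[0,0,-4],"roll":0},{"travel":[0,0,-4],"roll":0}]'
```

```text
t: 19.5
eef_pos: [515.9, 270.0, 42.4]
tcp_rot: [-1.491, 1.567, -2.796]
ft_force: [0.2, 0.3, -0.2]
opening: 0.001
t: 19.9
eef_pos: [518.0, 269.3, 42.9]
tcp_rot: [1.662, 1.569, 0.356]
ft_force: [0.3, 0.1, 0.6]
opening: 0.005
```

```bash
python3 -m handwheel '[{"travel":[0,0,-3],"roll":0},{"travel":[0,0,-5],"roll":0},{"travel":[0,0,-5],"roll":0}]'
python3 -m handwheel '[{"travel":[0,0,-1],"roll":0},{"travel":[0,0,-2],"roll":0},{"travel":[0,0,-2],"roll":0}]'
python3 -m handwheel '[{"travel":[0,0,-1],"roll":0},{"travel":[0,0,-2],"roll":0},{"travel":[0,0,-2],"roll":0}]'
```

```text
t: 20.2
eef_pos: [517.6, 268.8, 36.7]
tcp_rot: [1.563, 1.571, 0.256]
ft_force: [0.1, -1.2, 0.4]
opening: 0.005
t: 20.5
eef_pos: [517.7, 268.8, 34.7]
tcp_rot: [1.558, 1.571, 0.252]
ft_force: [0.2, -0.1, 1.3]
opening: 0.003
t: 20.8
eef_pos: [517.9, 268.9, 33.3]
tcp_rot: [1.56, 1.57, 0.253]
ft_force: [-1.2, -2.4, 8.7]
opening: 0.008
```

```bash
python3 -m handwheel '[{"travel":[0,0,-1],"roll":0},{"travel":[0,0,-2],"roll":0},{"travel":[0,0,-2],"roll":0},{"travel":[0,0,-2],"roll":0}]'
python3 -m handwheel '[{"travel":[0,0,6],"roll":0},{"travel":[0,0,40],"roll":0},{"travel":[0,0,80],"roll":0},{"travel":[0,0,125],"roll":0},{"travel":[0,0,170],"roll":0},{"travel":[-10,-45,200],"roll":0},{"travel":[-20,-90,210],"roll":0},{"travel":[-20,-130,210],"roll":0}]'
python3 -m handwheel '[{"travel":[0,-40,0],"roll":0},{"travel":[0,-40,0],"roll":0},{"travel":[0,-40,0],"roll":0},{"travel":[0,-40,0],"roll":0}]'
python3 - <<'E'
from h import *
cv2.imwrite('pics/side14.png',optics.read_camera('side')[:,:,::-1])
cv2.imwrite('pics/top14.png',optics.read_camera('top')[:,:,::-1])
def sh(f1,f2,box):
    A=cv2.imread(f1);B=cv2.imread(f2);x0,y0,x1,y1=box
    P=cv2.resize(A[y0:y1,x0:x1],None,fx=8,fy=8,interpolation=2);Q=cv2.resize(B[y0-6:y1+6,x0-6:x1+6],None,fx=8,fy=8,interpolation=2)
    _,v,_,l=cv2.minMaxLoc(cv2.matchTemplate(Q,P,5));return l[0]/8-6,l[1]/8-6,v
for k in(9,13):print('guide top',sh(f'pics/top{k}.png','pics/top14.png',(325,238,362,280)),'side',sh(f'pics/side{k}.png','pics/side14.png',(335,272,352,303)),'plate',sh(f'pics/top{k}.png','pics/top14.png',(270,120,360,200)))
a,b=[cv2.imread(f'pics/{n}14.png') for n in('side','top')]
cv2.imwrite('pics/fin.png',np.hstack([cv2.resize(a[180:340,160:400],None,fx=1.6,fy=1.6),cv2.resize(b[60:220,200:420],None,fx=1.6,fy=1.6)]))
cv2.imwrite('pics/fin2.png',cv2.resize(a[240:300,300:360],None,fx=8,fy=8,interpolation=0))
E
```

```text
t: 21.2
eef_pos: [518.7, 269.1, 32.6]
tcp_rot: [1.613, 1.567, 0.307]
ft_force: [-1.3, -1.9, 19.8]
opening: 0.007
t: 22.0
eef_pos: [496.8, 137.7, 242.5]
tcp_rot: [1.452, 1.568, 0.146]
ft_force: [0.9, 0.4, -0.1]
opening: 0.006
t: 22.4
eef_pos: [497.6, 99.6, 240.5]
tcp_rot: [-2.806, 1.571, 2.171]
ft_force: [-0.4, 0.8, -0.7]
opening: 0.005
guide top (-0.25, -1.0, 0.9968997836112976) side (-0.875, -0.125, 0.9674059152603149) plate (0.0, 0.0, 0.9948725700378418)
guide top (-0.125, -0.5, 0.9971460103988647) side (-0.375, -0.125, 0.9669752717018127) plate (0.0, 0.0, 0.9945422410964966)
```

View pics/fin2.png

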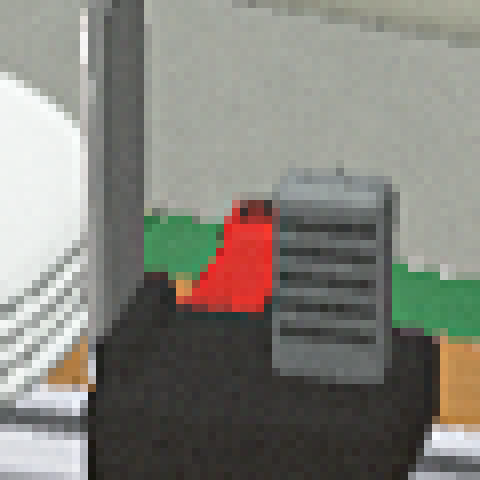

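View pics/fin.png

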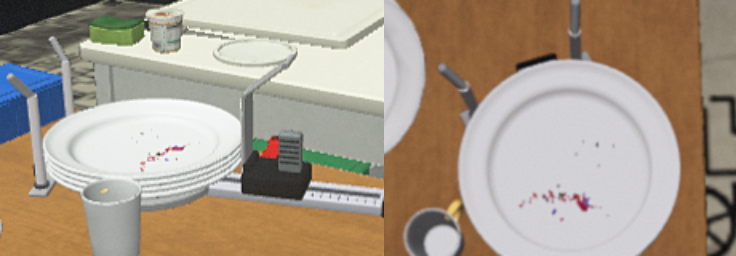

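```bash
python3 - <<'E'
from cell import job
print(job.job_done())
E
```

```text
the job is handed in; nothing more can be done
None
```

The rack is set, the clamp lever is pressed down, and the job is handed in at about 22.5 s. The handover gave no verdict.

The moves could not tilt the tool, so I gripped the guide by the edges of its flare from above instead of by the grip.

- **Nip:** I pushed the guide in until the push force rose to about 16.5 N. Before that it was about 6 N pushing the loose stack. The camera fit put the plate rims within about 1.5 mm of both posts.
- **Back-off:** I backed the guide off. Arm position and plate fits put the gap at about 5.4 mm, and releasing the flare did not move the guide.
- **Clamp:** I pressed the lever with shut fingers to a hard stop at about 32 mm with 27 N. I pressed it a second time to confirm, and met hard contact again at about 33.5 mm, against the 33 mm expected when down.

Last checks:
- **Bystanders:** The plates did not move during the clamping. The cup and lime had not moved when last checked, before the second press. The robot is clear of everything.
- **Guide crept forward:** Each press moved it about 0.8 mm towards the plates, so I estimate the final gap at about 3.8 mm, inside the 2.5 to 8 mm allowed. The second creep came with the lever already down, so the images don't prove that the clamp holds.
- **Gap measurements disagree:** Reading the gap directly from the top picture, before clamping, gave 8 to 9 mm. I trusted the 5.4 mm, because it is measured from positions where the guide was touching the plates.
- **Lever angle uncertain:** The side picture puts it only between about 0.61 and 0.68 rad, and over 0.64 is needed. That it is fully down rests on the force and height at the stop.

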